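# Take the wax pot off the heat

### The arm

A 7-joint arm with a two-finger parallel gripper is mounted at the origin on the work surface. World frame = base frame: x ahead of the robot, y to its left, z up, the work surface at z = 0. Lengths are in mm, angles in rad, forces in N, time in s.
With the tool pointing down it reaches from about 350 to 900 mm from the base axis. Payload 7.2 kg.
Tool frame: the origin (TCP) lies midway between the tips of the shut fingers; the grasp point (between the pads) lies 19 mm behind it (grip_depth is the distance from the TCP to the grasp point, in mm); z points along the fingers, y is the line along which they close (so a half turn about z gives the same grasp; the last joint's range is limited). The gripper opens to 85 mm and grips with 20 to 120 N. Pads are 22 mm wide; open, the fingers measure 114 mm over their backs; the gripper's body (76 mm by 85 mm) begins 54 mm behind the grasp point. The pads swing forward as they close: fully open they stand 13 mm farther back than shut.
Start: joints at [1.039, 0.411, -0.013, 1.596, 0.006, 1.134, -0.082], TCP at [279.583, -558.983, 231.297] pointing down, gripper open.
Joint ranges: [-2.95, 2.95], [-0.29, 1.99], [-1.47, 1.44], [0.14, 2.54], [-1.03, 4.17], [0.13, 1.85], [-2.86, 2.86]. Speed limits (rad/s): [2.39, 2.39, 3.01, 3.01, 3.14, 3.14, 3.14].

### API

Orientations are given as a 3x3 rotation matrix whose columns are the frame's x, y, z axes.
In Python, from plant import * gives the robot as it stands.
- The arm moves only by the shell command python3 -m jog 'ROWS' [FORCE]. ROWS is JSON, a list of rows, each an object with "grip": the opening, from -1 (shut) to 1 (fully open); "xyz": the shift along the tool's x, y, z each as a share of 500 mm, from -1 to 1, a list of three; "yaw": the turn about the tool's z as a share of 1.5 rad, from -1 to 1. In form: [{"grip": grip, "xyz": [dx, dy, dz], "yaw": yaw}, ...]. A call has 1 to 8 rows; each row shifts and turns the commanded pose from where the row before left it, along the tool's axes as they then stand; what a row does not reach is not made up. A row lasts 1/12 s, in which the tool goes at most 41.7 mm and 7.16 degrees, less where a joint would pass 70% of its speed; a pose out of reach is approached as far as the arm can. A call with a number of a shift or a turn outside -1 to 1 is refused whole. A call with a gripper value outside its range is refused whole. The fingers move at their own pace and stop on an object; FORCE is the grip in N (left out, the last holds). Time passes only in rows, so rows that do not move let the fingers close. It gives the time, the measured TCP pose, the force, the opening and the grip force at its end, in the units of the state.
- observe(): the state, without advancing time (a new reading comes with each control period).
- get_image(name): name is "scene" or "top" or "wrist"; returns the picture (400x640x3 uint8, red, green, blue); there is no depth.
- calibration(name): a dict with "fx", "fy", "cx", "cy" (pixels), "rvec" (rotation vector, rad) and "tvec" (3), from world to camera coordinates, as OpenCV has them. Camera axes: x right, y down, z forward; pixel columns grow to the right and rows downward; lengths in mm; the calibration is good to about 2 mm. A picture is of the moment at which its call begins: read the wrist's pose just before it. calibration takes no time and is no camera call; for the wrist camera it gives the pose at the moment of the call.
- hand_in(): hands the job in; it is judged then, once.
Trained networks look in the newest picture that a camera, given by its name, has taken for a name from the list of things; names that differ only in an ending like _2 or _b are one class to them, and where a whole thing is asked for, a point or a joint stands for the part that bears it (a point fixed in the world has none). Each returns a list of dicts, best first, with "conf" (0 to 1); they miss things now and then, are a little off and sometimes report something else, mostly with a low value. They report only what shows in the picture. A call takes as long as a camera call. They do not tell look-alikes from the thing itself.
- recognise(thing, camera): "point" ([x, y, z] in mm, in world coordinates, good to about 4 mm: the middle of the surface that is visible of it).
- landmark_of(thing, camera): "point" ([x, y, z] in mm, in world coordinates, good to about 4 mm: a listed point, or the origin of a listed thing).
The state is a dict: "time_s": time; "q": joint angles; "joint_velocities": joint speeds; "joint_efforts": joint torques, N m; "eef_pos": TCP position; "tcp_rot": TCP orientation; "contact_force": force on the tool from outside, world axes, zero at the start; "wrist_torque": the same for the moment, N m; "opening": opening from 0.0 (shut) to 1.0 (fully open); "finger_force": force on a finger pad.
Only numpy, scipy, OpenCV 4.12 (cv2) and the standard library are available. Lean on these libraries where they do the work, as an engineer would, in place of code of your own. Each camera call takes 0.05 s, during which the arm holds its last target. There are 200 camera calls.

### The job

The red wax pot is hot enough. First take the green jar that stands in the swing of the lever of the pot's ring and stand it upright in the free part of the white jar tray; then turn that lever to off, fully to its stop, and after that lift the pot, keep it level and set it in the middle of the round cork trivet. Keep the bowl's ring switched on, drop nothing, and do not disturb the glass bowl, the other jar, the oil bottle or the blue carton.

Things in the scene. Friction and masses are not known exactly. Their poses are not given: they have to be found in the camera images.
- cooker: fixed steel twin cooker, 340 (x) by 440 (y) by 60 mm high, origin at the centre of its underside; front (-x) faces the robot, +y is left. Two flush black rings, 160 mm, at x = +75, y = +-110 mm; the lever in front of each switches it.
- lever_left (a joint): left lever, flat, black, on the cooker top, turns level about point lever_left_pivot; value = angle counter-clockwise from above. 0 = off: points 0.8 rad to the +y side of the cooker's -x axis, over a blue mark. 1.6 = on (start): 0.8 rad to the -y side, over a red mark. Over-centre spring: snaps to the nearer end from the middle (0.8), stop at each end; 2 to 3 N at the grip moves it.
- lever_right (a joint): right lever, flat, black, on the cooker top, turns level about point lever_right_pivot; value = angle counter-clockwise from above. 0 = off: points 0.8 rad to the +y side of the cooker's -x axis, over a blue mark. 1.6 = on (start): 0.8 rad to the -y side, over a red mark. Over-centre spring: snaps to the nearer end from the middle (0.8), stop at each end; 2 to 3 N at the grip moves it.
- lever_left_grip (a point): middle of the left lever's grip, a block 42 mm long, 18 mm wide, 32 mm high (from 5 to 37 mm above the cooker top), 94 mm from the pivot axis; moves with the lever. The lever ends 115 mm from the axis.
- lever_right_grip (a point): the same for the right lever
- lever_left_pivot (a point): left lever's pivot axis at the height of the cooker top; the hub is 38 mm across and 31 mm high; axes as the cooker's
- lever_right_pivot (a point): the same for the right lever
- wax_pot: red lidded pot, loose, 114 mm diameter, lid top 86 mm high, 0.4 to 0.8 kg, wooden grip on two stays above the lid: a bar 96 mm along the pot's y, 16 mm wide, 18 mm high, its centre 126 mm above the pot's underside (35 mm free below the bar). Origin at the centre of its underside. Starts on either ring.
- bowl: bystander: glass bowl, 136 mm across, 65 mm high, standing on the other ring; origin at the centre of its underside. It tells which ring is not the pot's.
- jar_left: a green glass salve jar with black lid, loose, upright, 62 mm diameter, 70 mm high, 0.12 to 0.26 kg, origin at the centre of its underside; it starts standing on the cooker top in front of the left lever's pivot (about 98 mm from it), in the middle of that lever's swing.
- jar_right: a green glass salve jar with black lid, loose, upright, 62 mm diameter, 70 mm high, 0.12 to 0.26 kg, origin at the centre of its underside; it starts standing on the cooker top in front of the right lever's pivot (about 98 mm from it), in the middle of that lever's swing.
- tray: fixed white open tray, 220 mm (its x) by 110 mm (its y), walls 25 mm high and 4 mm thick, floor 4 mm; origin at the centre of its underside. A jar of the same kind is fixed in it, at x = +68 mm; the rest is free (a jar placed at x = -45 mm, y = 0 stands well clear). On the left or the right of the cooker, turned a little.
- trivet: fixed round cork trivet, 160 mm diameter, 10 mm thick, origin at the centre of its underside; at the other side of the cooker from the tray
- oil_bottle: bystander: amber oil bottle, loose, 64 mm diameter, 190 mm high, on the table beyond the tray or the trivet; origin at the centre of its underside
- carton: bystander: blue carton, loose, 90 by 70 by 60 mm high, beyond the other of the two; origin at the centre of its underside
Not all that is in view belongs to the job. Several things have the shape of the wax_pot; the one meant has the colours described above.

How it is judged (in metres and radians):
On the way, in this order (a step that is already met when the one before it is completed fails the run):
1. the jar in front of the pot's lever stands upright in the free part of the tray, let go (((y of bowl in the frame of cooker below 0 m and (x of jar_left in the frame of tray between -0.085 and 0.012 m and y of jar_left in the frame of tray between -0.03 and 0.03 m and z of jar_left in the frame of tray below 0.012 m and angle between jar_left's own z axis and vertical below 0.1 rad and linear speed of jar_left below 0.05 m/s and contact force between jar_left and the fingers below 0.5 N)) or (y of bowl in the frame of cooker above 0 m and (x of jar_right in the frame of tray between -0.085 and 0.012 m and y of jar_right in the frame of tray between -0.03 and 0.03 m and z of jar_right in the frame of tray below 0.012 m and angle between jar_right's own z axis and vertical below 0.1 rad and linear speed of jar_right below 0.05 m/s and contact force between jar_right and the fingers below 0.5 N)))), for 0.2 s.
2. the lever of the pot's ring is at off (((y of bowl in the frame of cooker below 0 m and value of joint lever_left below 0.15 rad) or (y of bowl in the frame of cooker above 0 m and value of joint lever_right below 0.15 rad))), for 0.2 s.
3. the pot stands on the middle of the trivet, let go (horizontal distance between wax_pot and trivet below 0.03 m and z of wax_pot in the frame of trivet below 0.016 m and angle between wax_pot's own z axis and vertical below 0.1 rad and linear speed of wax_pot below 0.05 m/s and contact force between wax_pot and the fingers below 0.5 N), for 0.2 s.
At the end, for the whole second after the job is handed in: The pot's-side jar stands upright on the tray floor (30 mm of its midline, lean under 0.1 rad); the pot's lever is off (below 0.15 rad), the bowl's lever on (above 1.3); the pot stands upright within 30 mm of the trivet's centre; all released and at rest (all of step 3 and ((y of bowl in the frame of cooker below 0 m and ((x of jar_left in the frame of tray between -0.085 and 0.012 m and y of jar_left in the frame of tray between -0.03 and 0.03 m and z of jar_left in the frame of tray below 0.012 m and angle between jar_left's own z axis and vertical below 0.1 rad and linear speed of jar_left below 0.05 m/s and contact force between jar_left and the fingers below 0.5 N) and value of joint lever_left below 0.15 rad and value of joint lever_right above 1.3 rad)) or (y of bowl in the frame of cooker above 0 m and ((x of jar_right in the frame of tray between -0.085 and 0.012 m and y of jar_right in the frame of tray between -0.03 and 0.03 m and z of jar_right in the frame of tray below 0.012 m and angle between jar_right's own z axis and vertical below 0.1 rad and linear speed of jar_right below 0.05 m/s and contact force between jar_right and the fingers below 0.5 N) and value of joint lever_right below 0.15 rad and value of joint lever_left above 1.3 rad)))); the robot touches nothing.
It fails at once if the bowl's ring is switched off ((y of bowl in the frame of cooker below 0 m and value of joint lever_right below 0.8 rad) or (y of bowl in the frame of cooker above 0 m and value of joint lever_left below 0.8 rad)).
It fails at once if the bowl, the other jar, the oil bottle or the carton is moved more than 15 mm (distance of any of bowl, oil_bottle, carton from where it was at the start of the episode above 0.015 m or ((y of bowl in the frame of cooker below 0 m and distance of jar_right from where it was at the start of the episode above 0.015 m) or (y of bowl in the frame of cooker above 0 m and distance of jar_left from where it was at the start of the episode above 0.015 m))).
It fails at once if the pot is tilted more than 0.35 rad (angle between wax_pot's own z axis and vertical above 0.35 rad).
It fails at once if the pot or a jar is dropped (moves faster than 0.5 m/s with no finger on it) ((contact force between wax_pot and the fingers below 0.2 N and linear speed of wax_pot above 0.5 m/s) or (contact force between jar_left and the fingers below 0.2 N and linear speed of jar_left above 0.5 m/s) or (contact force between jar_right and the fingers below 0.2 N and linear speed of jar_right above 0.5 m/s)).
It also fails if it takes over 72 s, if anything falls off the work surface, if the arm or the gripper's body presses on something with over 40 N, if the wrist force passes 120 N, or if a joint passes its speed limit or range.

## Working session

There is one attempt and no reset: what is moved stays moved. The work goes in short steps, Python scripts to look and compute and a shell command to move; the robot and the scene stay as the last step left them, time stands still between calls to the robot, and variables do not carry over. Pictures are saved under pics/ and viewed, at most 12 in all, crops included, and the job is handed in when it is done.

```bash
ls; mkdir -p pics
cat > h.py <<'E'
from plant import *
import numpy as np, cv2
def snap(c,f):
    im=get_image(c); cv2.imwrite('pics/'+f,im[:,:,::-1]); return im
def proj(c,P):
    k=calibration(c); K=np.array([[k['fx'],0,k['cx']],[0,k['fy'],k['cy']],[0,0,1]])
    return cv2.projectPoints(np.array(P,float).reshape(-1,1,3),np.array(k['rvec'],float),np.array(k['tvec'],float),K,None)[0].reshape(-1,2)
def back(c,uv,z):
    k=calibration(c); R=cv2.Rodrigues(np.array(k['rvec'],float))[0]; t=np.array(k['tvec'],float).ravel()
    d=R.T@np.array([(uv[0]-k['cx'])/k['fx'],(uv[1]-k['cy'])/k['fy'],1]); o=-R.T@t
    return o+d*(z-o[2])/d[2]
def find(names,cams=('scene','top')):
    for n in names:
        for c in cams:
            for f in (landmark_of,):
                print(n,c,[(np.round(r['point']).astype(int).tolist(),round(r['conf'],2),proj(c,[r['point']])[0].astype(int).tolist()) for r in f(n,c)[:4]])
E
python3 - <<'E'
from h import *
a=snap('scene','s1.png'); b=snap('top','t1.png')
find(['cooker','lever_left_grip','lever_right_grip','lever_left_pivot','lever_right_pivot','wax_pot','bowl','jar_left','jar_right','tray','trivet','oil_bottle','carton'])
s=observe();print(s['time_s'],s['eef_pos'],s['tcp_rot'],s['opening'])
E
```

```text
pics
cooker scene [([582, 26, 5], 0.95, [311, 219]), ([463, -143, 79], 0.29, [255, 189])]
cooker top [([584, 22, -3], 0.79, [332, 211])]
lever_left_grip scene [([486, 71, 86], 0.66, [318, 182])]
lever_left_grip top []
lever_right_grip scene [([460, -147, 80], 0.55, [254, 188])]
lever_right_grip top [([469, -149, 79], 0.71, [399, 251])]
lever_left_pivot scene [([563, 140, 60], 0.78, [342, 198])]
lever_left_pivot top [([558, 133, 59], 0.94, [290, 216])]
lever_right_pivot scene [([540, -88, 61], 0.59, [275, 204])]
lever_right_pivot top [([540, -86, 62], 0.69, [374, 224])]
wax_pot scene [([684, 511, -6], 0.82, [455, 219]), ([669, 127, 60], 0.79, [347, 220])]
wax_pot top [([665, 123, 58], 0.93, [295, 176]), ([683, 514, -2], 0.8, [156, 173])]
bowl scene [([634, -94, 60], 0.89, [277, 224]), ([485, 68, 83], 0.52, [317, 183]), ([505, 373, -2], 0.37, [398, 192])]
bowl top [([638, -95, 63], 0.63, [377, 187])]
jar_left scene [([462, 153, 60], 0.74, [338, 180])]
jar_left top [([462, 154, 56], 0.93, [281, 252])]
jar_right scene [([443, -84, 58], 0.72, [272, 187])]
jar_right top [([447, -83, 64], 0.58, [373, 260])]
tray scene [([505, 372, -1], 0.8, [398, 192])]
tray top [([505, 375, -2], 0.84, [202, 237])]
trivet scene [([500, -388, 1], 0.93, [187, 224]), ([443, -83, 57], 0.37, [273, 188])]
trivet top [([499, -385, -3], 0.91, [480, 244])]
oil_bottle scene [([719, -366, -1], 0.87, [192, 273])]
oil_bottle top [([721, -370, -2], 0.89, [471, 166])]
carton scene [([713, 365, -1], 0.63, [420, 231])]
carton top [([715, 369, 2], 0.75, [208, 162])]
1.4 [ 279.58448007 -558.99764864  231.2836359 ] [[ 8.94349652e-01  4.47368640e-01  1.34403030e-05]
 [ 4.47368641e-01 -8.94349651e-01 -3.13257284e-05]
 [-1.99381818e-06  3.40289243e-05 -9.99999999e-01]] 0.9975798778525309
```

View pics/s1.png

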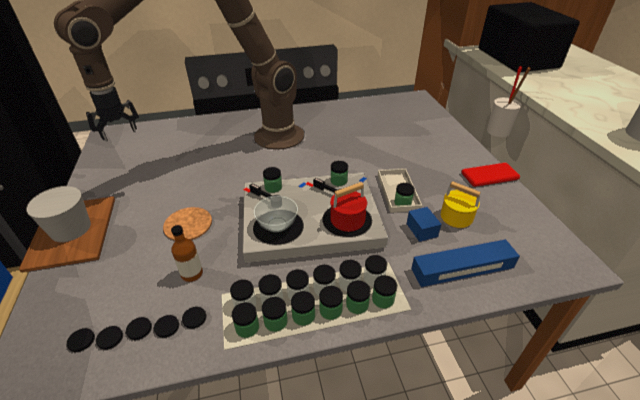

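View pics/t1.png

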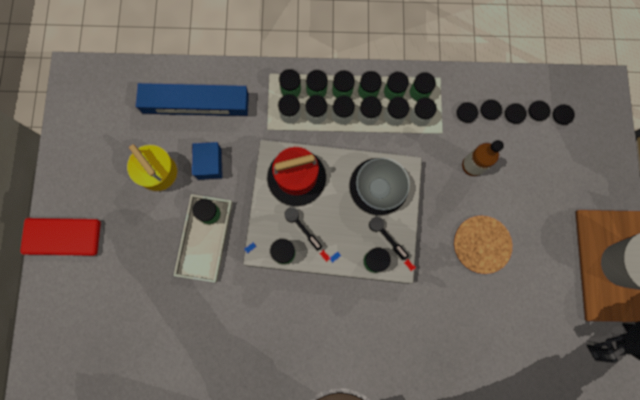

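Top view: the red pot is at (296,172) on the left ring and the glass bowl at (382,185) on the right ring. The jar in front of the pot's lever is at (282,251), with that lever's grip at (316,242). The tray is at (205,238), with its fixed jar at (205,211), and the trivet is at (483,244).

Possible mix-ups:
- **Pot:** the yellow pot at (150,167) has the same shape. I choose the red one at (296,172).
- **Jar:** other candidates are the right jar at (377,260), the tray's fixed jar at (205,211) and the rack of 12 at (355,97). I choose (282,251).

I'll rise and move over the cooker for close views.

```bash
python3 -m jog '[{"grip":1,"xyz":[0,0,-0.024],"yaw":-0.08},{"grip":1,"xyz":[0,0,-0.024],"yaw":-0.08},{"grip":1,"xyz":[0,0,-0.024],"yaw":-0.08},{"grip":1,"xyz":[0,0,-0.024],"yaw":-0.08},{"grip":1,"xyz":[0,0,-0.024],"yaw":-0.08},{"grip":1,"xyz":[0,0,-0.024],"yaw":-0.08},{"grip":1,"xyz":[0,0,-0.024],"yaw":-0.08},{"grip":1,"xyz":[0,0,-0.024],"yaw":-0.08}]' 30
python3 -m jog '[{"grip":1,"xyz":[0,0,0],"yaw":-0.049},{"grip":1,"xyz":[0,0,0],"yaw":-0.049},{"grip":1,"xyz":[0.066,0.016,0],"yaw":0},{"grip":1,"xyz":[0.066,0.016,0],"yaw":0},{"grip":1,"xyz":[0.066,0.016,0],"yaw":0},{"grip":1,"xyz":[0.066,0.016,0],"yaw":0},{"grip":1,"xyz":[0.066,0.016,0],"yaw":0},{"grip":1,"xyz":[0.066,0.016,0],"yaw":0}]'
```

```text
time_s: 2.07
eef_pos: [279.5, -559.0, 327.9]
tcp_rot: [[0.141, 0.99, 0.0], [0.99, -0.141, -0.0], [-0.0, 0.0, -1.0]]
contact_force: [-0.7, 0.7, -0.4]
opening: 1.0
finger_force: 0.0
time_s: 2.73
eef_pos: [327.6, -359.4, 327.4]
tcp_rot: [[0.0, 1.0, 0.0], [1.0, -0.0, -0.001], [-0.001, 0.0, -1.0]]
contact_force: [0.5, 1.0, 0.4]
opening: 0.996
finger_force: 0.0
```

```bash
python3 -m jog '[{"grip":1,"xyz":[0.066,0.016,0],"yaw":0},{"grip":1,"xyz":[0.066,0.016,0],"yaw":0},{"grip":1,"xyz":[0.066,0.016,0],"yaw":0},{"grip":1,"xyz":[0.066,0.016,0],"yaw":0},{"grip":1,"xyz":[0.066,0.016,0],"yaw":0},{"grip":1,"xyz":[0.066,0.016,0],"yaw":0},{"grip":1,"xyz":[0.066,0.016,0],"yaw":0},{"grip":1,"xyz":[0.066,0.016,0],"yaw":0}]' >/dev/null
python3 -m jog '[{"grip":1,"xyz":[0.066,0.016,0],"yaw":0},{"grip":1,"xyz":[0.066,0.016,0],"yaw":0},{"grip":1,"xyz":[0.066,0.016,0],"yaw":0},{"grip":1,"xyz":[0.066,0.016,0],"yaw":0},{"grip":1,"xyz":[0.066,0.016,0],"yaw":0},{"grip":1,"xyz":[0.066,0.016,0],"yaw":0},{"grip":1,"xyz":[0,0,0],"yaw":0},{"grip":1,"xyz":[0,0,0],"yaw":0}]'
python3 - <<'E'
from h import *
snap('wrist','w1.png')
find(['lever_left_grip','lever_left_pivot','wax_pot','jar_left','tray'],('wrist',))
k=calibration('wrist');R=cv2.Rodrigues(np.array(k['rvec']))[0];print(-R.T@np.array(k['tvec']),R[2])
E
```

```text
time_s: 4.07
eef_pos: [439.5, 103.0, 327.3]
tcp_rot: [[-0.004, 1.0, -0.0], [1.0, 0.004, 0.001], [0.001, -0.0, -1.0]]
contact_force: [0.2, -0.4, -1.3]
opening: 0.995
finger_force: 0.0
lever_left_grip wrist []
lever_left_pivot wrist [([560, 135, 58], 0.87, [403, 140])]
wax_pot wrist [([670, 118, 62], 0.97, [479, 152])]
jar_left wrist [([465, 152, 62], 0.84, [338, 128])]
tray wrist [([721, -367, 2], 0.25, [451, 373])]
[441.1381495  173.03610911 469.43491456] [-7.84165627e-04 -2.88504020e-01 -9.57478363e-01]
```

View pics/w1.png

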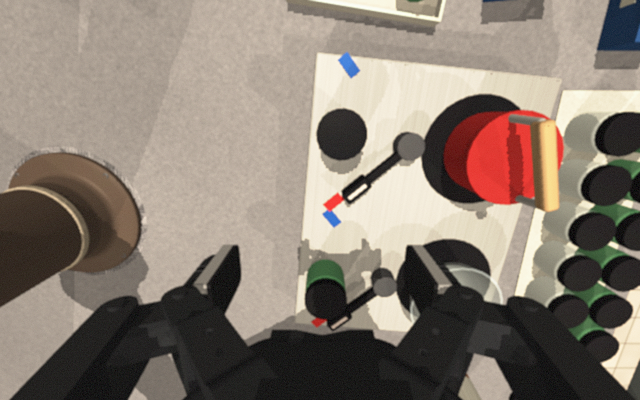

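The wrist view shows the jar's lid at (342,134), the lever hub at (409,146), the grip at (356,188) and the wooden bar at (546,165) over the red lid. That confirms the red pot. I'll triangulate these points.

```bash
cat >> h.py <<'E'
def tri(obs):
    A=[];b=[]
    for c,uv in obs:
        o=back(c,uv,0); e=back(c,uv,300); d=(e-o)/np.linalg.norm(e-o); M=np.eye(3)-np.outer(d,d); A.append(M); b.append(M@o)
    A=np.vstack(A);b=np.hstack(b);return np.linalg.lstsq(A,b,rcond=None)[0]
E
python3 - <<'E'
from h import *
print('jar lid',tri([('wrist',(342,134)),('top',(282,251)),('scene',(339.5,167))]).round())
print('hub',tri([('wrist',(409,146)),('top',(292.5,215))]).round())
print('grip',tri([('wrist',(356,188)),('top',(317,242))]).round(), back('wrist',(356,188),97).round())
print('bar ends z195', [back('wrist',u,195).round() for u in [(547,122),(547,208)]],[back('top',u,195).round() for u in [(275,166),(315,157)]])
print('bar tri',tri([('wrist',(547,122)),('top',(275,166))]).round(),tri([('wrist',(547,208)),('top',(315,157))]).round())
print('tray',[back('top',u,25).round() for u in [(195,196),(233,201),(214,281),(176,274)]],'fixed jar',back('top',(205,211),74).round())
print('trivet',back('top',(483,244.5),10).round())
print('cooker',[back('top',u,60).round() for u in [(260,142),(422,156),(415,282),(245,265)]])
E
```

```text
jar lid [464. 151. 123.]
hub [558. 129.  86.]
grip [492.  64.  60.] [488.  74.  97.]
bar ends z195 [array([655., 165., 195.]), array([675.,  78., 195.])] [array([656., 168., 195.]), array([680.,  73., 195.])]
bar tri [656. 166. 195.] [684.  74. 184.]
tray [array([615., 395.,  25.]), array([603., 292.,  25.]), array([389., 331.,  25.]), array([405., 431.,  25.])] fixed jar [566. 355.  74.]
trivet [ 497. -389.   10.]
cooker [array([759., 222.,  60.]), array([ 729., -217.,   60.]), array([ 393., -189.,   60.]), array([429., 247.,  60.])]
```

```bash
python3 -m jog '[{"grip":1,"xyz":[0.049,0.0245,0],"yaw":0},{"grip":1,"xyz":[0.049,0.0245,0],"yaw":0},{"grip":1,"xyz":[0,0,0.07],"yaw":0},{"grip":1,"xyz":[0,0,0.07],"yaw":0},{"grip":1,"xyz":[0,0,0.07],"yaw":0},{"grip":1,"xyz":[0,0,0.06],"yaw":0},{"grip":1,"xyz":[0,0,0],"yaw":0},{"grip":1,"xyz":[0,0,0],"yaw":0}]'
python3 - <<'E'
from h import *
snap('wrist','w2.png')
find(['jar_left','tray','lever_left_grip'],('wrist',))
E
```

```text
time_s: 5.03
eef_pos: [463.5, 149.3, 191.9]
tcp_rot: [[0.001, 1.0, -0.003], [1.0, -0.001, -0.0], [-0.0, -0.003, -1.0]]
contact_force: [0.4, 0.2, 1.3]
opening: 1.0
finger_force: 0.0
jar_left wrist [([462, 152, 62], 0.9, [317, 186])]
tray wrist []
lever_left_grip wrist [([487, 76, 76], 0.79, [341, 260])]
```

View pics/w2.png

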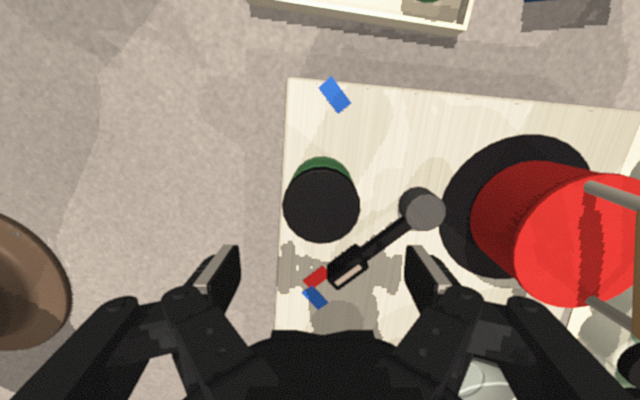

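The jar's lid at (321,205) lies midway between the fingers. I'll go down and grip it.

```bash
python3 - <<'E'
from h import *
print(back('wrist',(321,205),130))
E
python3 -m jog '[{"grip":1,"xyz":[0.004,0,0.05],"yaw":0},{"grip":1,"xyz":[0,0,0.05],"yaw":0},{"grip":1,"xyz":[0,0,0.05],"yaw":0},{"grip":1,"xyz":[0,0,0.05],"yaw":0},{"grip":1,"xyz":[0,0,0],"yaw":0},{"grip":1,"xyz":[0,0,0],"yaw":0},{"grip":0.2,"xyz":[0,0,0],"yaw":0},{"grip":-0.2,"xyz":[0,0,0],"yaw":0}]' 40
python3 -m jog '[{"grip":-1,"xyz":[0,0,0],"yaw":0},{"grip":-1,"xyz":[0,0,0],"yaw":0},{"grip":-1,"xyz":[0,0,0],"yaw":0},{"grip":-1,"xyz":[0,0,0],"yaw":0}]' 40
```

```text
[466.15028977 154.79412659 130.        ]
time_s: 5.9
eef_pos: [465.3, 152.5, 94.3]
tcp_rot: [[0.0, 1.0, 0.003], [1.0, -0.0, 0.001], [0.001, 0.003, -1.0]]
contact_force: [-3.0, 0.1, 3.1]
opening: 0.747
finger_force: 1.1
time_s: 6.23
eef_pos: [465.2, 152.5, 94.4]
tcp_rot: [[0.0, 1.0, 0.003], [1.0, -0.0, 0.0], [0.0, 0.003, -1.0]]
contact_force: [-2.0, -1.0, 7.8]
opening: 0.716
finger_force: 41.7
```

```bash
python3 -m jog '[{"grip":-1,"xyz":[0,0,-0.02],"yaw":0},{"grip":-1,"xyz":[0,0,-0.05],"yaw":0},{"grip":-1,"xyz":[0,0,-0.06],"yaw":0},{"grip":-1,"xyz":[0,0,-0.06],"yaw":0},{"grip":-1,"xyz":[0.04,0,-0.02],"yaw":0},{"grip":-1,"xyz":[0.06,0,0],"yaw":0},{"grip":-1,"xyz":[0.06,0,0],"yaw":0},{"grip":-1,"xyz":[0.06,0,0],"yaw":0}]' 
python3 -m jog '[{"grip":-1,"xyz":[0.06,0,0],"yaw":0},{"grip":-1,"xyz":[0.05,0,0],"yaw":0},{"grip":-1,"xyz":[0,0,0],"yaw":0},{"grip":-1,"xyz":[0,0,0],"yaw":0}]'
python3 - <<'E'
from h import *
snap('wrist','w3.png')
find(['jar_left','tray'],('wrist',))
E
```

```text
time_s: 6.9
eef_pos: [464.6, 262.9, 199.3]
tcp_rot: [[0.002, 1.0, 0.003], [1.0, -0.002, 0.0], [0.0, 0.003, -1.0]]
contact_force: [-0.4, -0.3, -1.1]
opening: 0.712
finger_force: 44.1
time_s: 7.23
eef_pos: [463.4, 318.8, 198.5]
tcp_rot: [[-0.003, 1.0, 0.0], [1.0, 0.003, 0.001], [0.001, 0.0, -1.0]]
contact_force: [-0.3, -0.3, -1.8]
opening: 0.717
finger_force: 44.1
jar_left wrist [([467, 317, 167], 0.8, [323, 225])]
tray wrist []
```

View pics/w3.png

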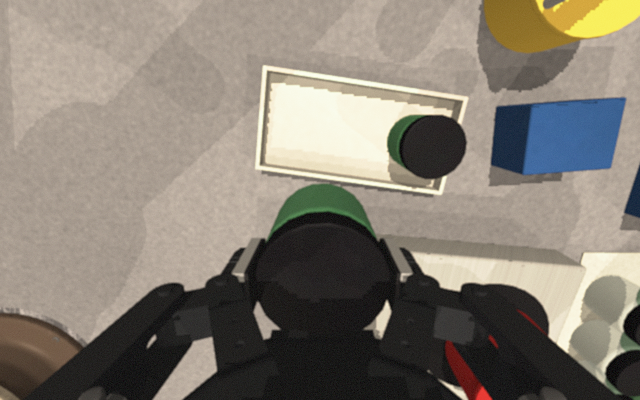

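The jar is held. The tray's rim corners are at (264,66), (467,98), (441,194) and (256,169), and the fixed jar's lid is at (433,146).

Run:
```python
from h import *
P=np.array([back('wrist',u,25) for u in [(467,98),(441,194),(256,169),(264,66)]]);print(P.round())
c=P.mean(0); x=(P[0]+P[1]-P[2]-P[3]);x/=np.linalg.norm(x);print('c',c.round(),'ang',np.arctan2(x[1],x[0]), 'len',np.linalg.norm((P[0]+P[1]-P[2]-P[3])/2))
print('heights',[tri([('wrist',a),('top',b)]).round() for a,b in [((467,98),(195,196)),((256,169),(214,281))]])
print('fixed jar',back('wrist',(433,146),74),'target',c-40*x,(np.array([505,373.5,0])-40*x))
```

```text
[[621. 404.  25.]
 [606. 298.  25.]
 [390. 327.  25.]
 [406. 435.  25.]]
c [506. 366.  25.] ang -0.14131023169307444 len 217.28476597779914
heights [array([618., 400.,  22.]), array([390., 329.,  30.])]
fixed jar [570.76191468 358.95930983  74.        ] target [466.0601028  371.74064377  25.        ] [ 4.65398708e+02  3.79133616e+02 -5.23215869e-15]
```

```bash
python3 -m jog '[{"grip":-1,"xyz":[0.055,0.002,0],"yaw":0},{"grip":-1,"xyz":[0.056,0.002,0],"yaw":0},{"grip":-1,"xyz":[0,0,0.05],"yaw":0},{"grip":-1,"xyz":[0,0,0.07],"yaw":0},{"grip":-1,"xyz":[0,0,0.07],"yaw":0},{"grip":-1,"xyz":[0,0,0.06],"yaw":0},{"grip":-1,"xyz":[0,0,0.03],"yaw":0},{"grip":-1,"xyz":[0,0,0],"yaw":0}]' 
python3 -m jog '[{"grip":-1,"xyz":[0,0,0.012],"yaw":0},{"grip":-1,"xyz":[0,0,0.01],"yaw":0},{"grip":-1,"xyz":[0,0,0.008],"yaw":0},{"grip":-1,"xyz":[0,0,0],"yaw":0},{"grip":-1,"xyz":[0,0,0],"yaw":0}]'
```

```text
time_s: 8.05
eef_pos: [465.2, 369.6, 54.2]
tcp_rot: [[0.002, 1.0, -0.004], [1.0, -0.002, -0.004], [-0.004, -0.004, -1.0]]
contact_force: [0.1, -0.7, -1.2]
opening: 0.716
finger_force: 44.1
time_s: 8.47
eef_pos: [466.4, 372.7, 43.0]
tcp_rot: [[0.0, 1.0, 0.001], [1.0, -0.0, 0.0], [0.0, 0.001, -1.0]]
contact_force: [-0.6, -0.3, -0.8]
opening: 0.709
finger_force: 44.1
```

```bash
python3 -m jog '[{"grip":-1,"xyz":[0.002,0,0.004],"yaw":0},{"grip":-1,"xyz":[0,0,0.004],"yaw":0},{"grip":-1,"xyz":[0,0,0.002],"yaw":0},{"grip":-1,"xyz":[0,0,0],"yaw":0},{"grip":-1,"xyz":[0,0,0],"yaw":0}]'
```

```text
time_s: 8.88
eef_pos: [466.3, 374.0, 38.5]
tcp_rot: [[-0.0, 1.0, 0.001], [1.0, 0.0, 0.0], [0.0, 0.001, -1.0]]
contact_force: [-2.7, -1.5, 8.7]
opening: 0.712
finger_force: 45.1
```

```bash
python3 -m jog '[{"grip":0.55,"xyz":[0,0,0],"yaw":0},{"grip":0.7,"xyz":[0,0,0],"yaw":0},{"grip":0.9,"xyz":[0,0,0],"yaw":0},{"grip":0.9,"xyz":[0,0,0],"yaw":0},{"grip":0.9,"xyz":[0,0,-0.02],"yaw":0},{"grip":0.9,"xyz":[0,0,-0.06],"yaw":0},{"grip":0.9,"xyz":[0,0,-0.07],"yaw":0},{"grip":0.9,"xyz":[0,0,-0.07],"yaw":0}]'
python3 -m jog '[{"grip":0,"xyz":[0,0,-0.06],"yaw":0},{"grip":-1,"xyz":[0,0,-0.05],"yaw":0},{"grip":-1,"xyz":[-0.05,0,0],"yaw":0},{"grip":-1,"xyz":[-0.08,0,0],"yaw":0},{"grip":-1,"xyz":[-0.08,0,0],"yaw":0},{"grip":-1,"xyz":[0,0,0],"yaw":0},{"grip":-1,"xyz":[0,0,0],"yaw":0}]'
python3 - <<'E'
from h import *
get_image('top');get_image('scene');get_image('wrist')
find(['jar_left'],('top','scene','wrist'))
find(['lever_left_grip','lever_left_pivot'],('wrist','scene'))
cv2.imwrite('pics/c1.png',cv2.resize(get_image('top')[130:300,150:330,::-1],(720,600)))
E
```

```text
time_s: 9.55
eef_pos: [465.4, 373.4, 148.7]
tcp_rot: [[-0.001, 1.0, -0.002], [1.0, 0.001, -0.0], [-0.0, -0.002, -1.0]]
contact_force: [0.8, 0.9, 0.5]
opening: 0.95
finger_force: 0.0
time_s: 10.13
eef_pos: [467.0, 265.5, 202.9]
tcp_rot: [[0.005, 1.0, 0.001], [1.0, -0.005, -0.002], [-0.002, 0.001, -1.0]]
contact_force: [0.3, 1.1, -0.3]
opening: 0.001
finger_force: 0.0
jar_left top []
jar_left scene []
jar_left wrist [([467, 374, 6], 0.67, [322, 85])]
lever_left_grip wrist []
lever_left_grip scene [([486, 72, 82], 0.68, [318, 183]), ([497, -387, 0], 0.3, [187, 223]), ([445, -82, 59], 0.25, [273, 187])]
lever_left_pivot wrist [([503, 369, -2], 0.28, [353, 89])]
lever_left_pivot scene [([564, 138, 62], 0.92, [342, 198])]
```

View pics/c1.png

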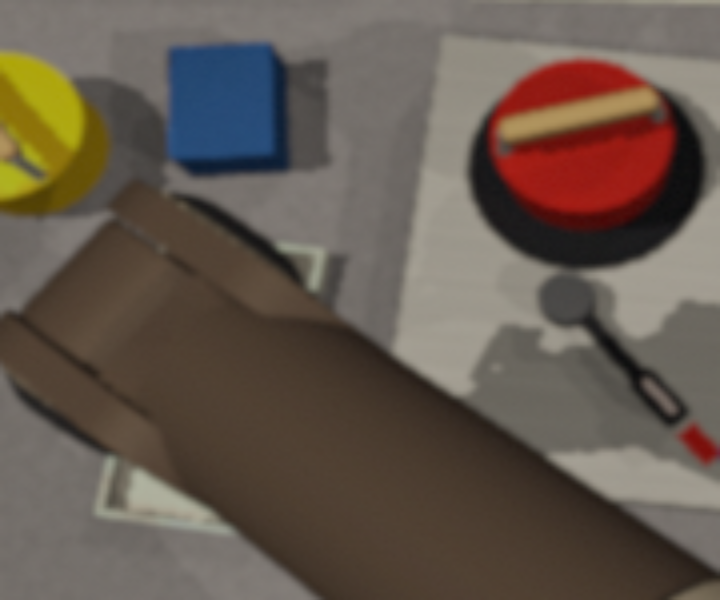

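The networks put the jar at (467,374,6), standing in the tray, and the crop shows the lever still over its red mark. Next I move the shut fingers to behind the lever grip, on its -y side.

```bash
python3 -m jog '[{"grip":-1,"xyz":[-0.073,0.015,0],"yaw":0},{"grip":-1,"xyz":[-0.073,0.015,0],"yaw":0},{"grip":-1,"xyz":[-0.073,0.015,0],"yaw":0},{"grip":-1,"xyz":[-0.073,0.015,0],"yaw":0},{"grip":-1,"xyz":[-0.073,0.015,0],"yaw":0},{"grip":-1,"xyz":[-0.073,0.015,0],"yaw":0},{"grip":-1,"xyz":[0,0,0],"yaw":0},{"grip":-1,"xyz":[0,0,0],"yaw":0}]'
python3 -m jog '[{"grip":-1,"xyz":[0,0,0.06],"yaw":0},{"grip":-1,"xyz":[0,0,0.07],"yaw":0},{"grip":-1,"xyz":[0,0,0],"yaw":0},{"grip":-1,"xyz":[0,0,0],"yaw":0}]'
python3 - <<'E'
from h import *
snap('wrist','w4.png')
find(['lever_left_grip','lever_left_pivot'],('wrist',))
E
```

```text
time_s: 11.35
eef_pos: [511.5, 46.9, 202.0]
tcp_rot: [[0.005, 1.0, -0.0], [1.0, -0.005, -0.0], [-0.0, -0.0, -1.0]]
contact_force: [-0.2, 0.6, 0.3]
opening: -0.001
finger_force: 0.0
time_s: 11.68
eef_pos: [509.8, 51.0, 136.6]
tcp_rot: [[-0.003, 1.0, -0.004], [1.0, 0.003, 0.001], [0.001, -0.004, -1.0]]
contact_force: [-0.3, -0.1, 0.7]
opening: 0.003
finger_force: 0.0
lever_left_grip wrist [([488, 73, 78], 0.66, [288, 184])]
lever_left_pivot wrist [([560, 133, 56], 0.79, [382, 100])]
```

View pics/w4.png

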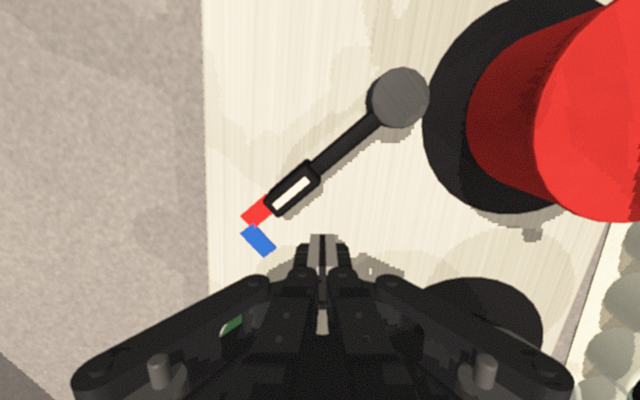

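The fingers are behind the grip at (292,190), with the hub at (397,97), which matches my numbers. I'll go down beside it.

```bash
python3 -m jog '[{"grip":-1,"xyz":[-0.006,0.006,0.04],"yaw":0},{"grip":-1,"xyz":[0,0,0.05],"yaw":0},{"grip":-1,"xyz":[0,0,0.034],"yaw":0},{"grip":-1,"xyz":[0,0,0],"yaw":0},{"grip":-1,"xyz":[0,0,0],"yaw":0}]'
```

```text
time_s: 12.25
eef_pos: [514.5, 47.0, 76.3]
tcp_rot: [[-0.0, 1.0, 0.001], [1.0, 0.0, 0.0], [0.0, 0.001, -1.0]]
contact_force: [-0.8, 0.5, -0.1]
opening: -0.0
finger_force: 0.0
```

```bash
python3 -m jog '[{"grip":-1,"xyz":[0.019,-0.0205,0],"yaw":0},{"grip":-1,"xyz":[0.019,-0.0205,0],"yaw":0},{"grip":-1,"xyz":[0.019,-0.0205,0],"yaw":0},{"grip":-1,"xyz":[0.0265,-0.0115,0],"yaw":0},{"grip":-1,"xyz":[0.0265,-0.0115,0],"yaw":0},{"grip":-1,"xyz":[0.0265,-0.0115,0],"yaw":0},{"grip":-1,"xyz":[0,0,0],"yaw":0}]'
python3 -m jog '[{"grip":-1,"xyz":[0.035,-0.002,0],"yaw":0},{"grip":-1,"xyz":[0.035,-0.002,0],"yaw":0},{"grip":-1,"xyz":[0.028,0.0105,0],"yaw":0},{"grip":-1,"xyz":[0.028,0.0105,0],"yaw":0},{"grip":-1,"xyz":[0.02,0.008,0],"yaw":0},{"grip":-1,"xyz":[0,0,0],"yaw":0},{"grip":-1,"xyz":[0,0,0],"yaw":0}]'
python3 - <<'E'
from h import *
get_image('scene');get_image('wrist')
find(['lever_left_grip','lever_left_pivot'],('wrist','scene'))
E
```

```text
time_s: 12.83
eef_pos: [464.1, 118.4, 76.4]
tcp_rot: [[-0.005, 1.0, 0.001], [1.0, 0.005, 0.001], [0.001, 0.001, -1.0]]
contact_force: [-0.3, 0.2, -0.1]
opening: 0.003
finger_force: 0.0
time_s: 13.42
eef_pos: [478.2, 187.8, 75.3]
tcp_rot: [[-0.001, 1.0, -0.0], [1.0, 0.001, -0.0], [-0.0, -0.0, -1.0]]
contact_force: [-0.1, -0.4, -0.8]
opening: 0.003
finger_force: 0.0
lever_left_grip wrist [([501, 209, 78], 0.95, [362, 212])]
lever_left_grip scene [([501, 204, 84], 0.62, [356, 179]), ([499, -390, 2], 0.31, [186, 223])]
lever_left_pivot wrist [([561, 132, 53], 0.58, [438, 304])]
lever_left_pivot scene [([560, 137, 61], 0.89, [341, 198])]
```

The grip is at (501,209), which is the computed off position. I'll nudge it against the stop, then back off and rise.

```bash
python3 -m jog '[{"grip":-1,"xyz":[0.006,0.006,0],"yaw":0},{"grip":-1,"xyz":[0.003,0.003,0],"yaw":0},{"grip":-1,"xyz":[0,0,0],"yaw":0}]'
python3 -m jog '[{"grip":-1,"xyz":[-0.02,-0.02,0],"yaw":0},{"grip":-1,"xyz":[-0.02,-0.02,0],"yaw":0},{"grip":-1,"xyz":[0,0,-0.07],"yaw":0},{"grip":0,"xyz":[0,0,-0.08],"yaw":0},{"grip":1,"xyz":[0,0,-0.08],"yaw":0},{"grip":1,"xyz":[0,0,-0.08],"yaw":0},{"grip":1,"xyz":[0,0,0],"yaw":0},{"grip":1,"xyz":[0,0,0],"yaw":0}]'
python3 - <<'E'
from h import *
snap('wrist','w5.png')
find(['lever_left_grip','lever_left_pivot','wax_pot'],('wrist',))
E
```

```text
time_s: 13.97
eef_pos: [482.7, 191.4, 75.0]
tcp_rot: [[0.001, 1.0, -0.001], [1.0, -0.001, -0.002], [-0.002, -0.001, -1.0]]
contact_force: [-2.5, -4.8, 3.5]
opening: -0.001
finger_force: 2.0
time_s: 14.63
eef_pos: [464.6, 173.1, 232.8]
tcp_rot: [[0.0, 1.0, 0.006], [1.0, -0.0, 0.001], [0.001, 0.006, -1.0]]
contact_force: [0.6, -0.3, -0.4]
opening: 0.708
finger_force: 0.0
lever_left_grip wrist [([500, 206, 78], 0.71, [355, 151])]
lever_left_pivot wrist [([561, 132, 54], 0.79, [402, 210]), ([711, 370, 0], 0.64, [537, 0])]
wax_pot wrist [([670, 121, 60], 0.93, [494, 221])]
```

View pics/w5.png

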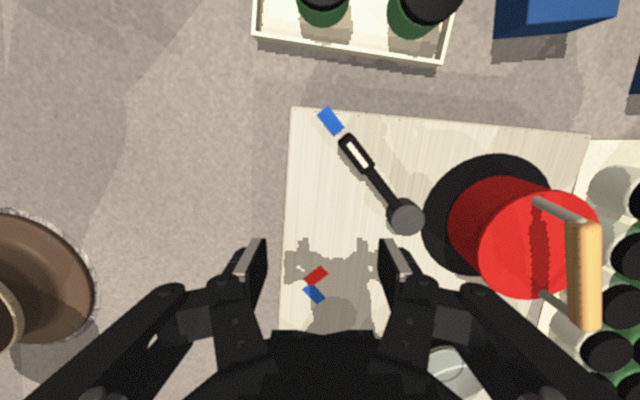

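The lever now points at the blue mark, and two jars stand in the tray. I'll move above the pot's bar and turn to line up with it.

```bash
python3 -m jog '[{"grip":1,"xyz":[-0.017,0.067,-0.01],"yaw":0},{"grip":1,"xyz":[-0.017,0.067,-0.01],"yaw":0},{"grip":1,"xyz":[-0.017,0.067,-0.01],"yaw":0},{"grip":1,"xyz":[-0.017,0.067,-0.01],"yaw":0},{"grip":1,"xyz":[-0.017,0.067,0],"yaw":0},{"grip":1,"xyz":[-0.017,0.067,0],"yaw":0},{"grip":1,"xyz":[0,0,0],"yaw":-0.076},{"grip":1,"xyz":[0,0,0],"yaw":-0.077}]'
python3 -m jog '[{"grip":1,"xyz":[0,0,0],"yaw":0},{"grip":1,"xyz":[0,0,0],"yaw":0},{"grip":1,"xyz":[0,0,0],"yaw":0}]'
python3 - <<'E'
from h import *
snap('wrist','w6.png')
find(['wax_pot'],('wrist',))
E
```

```text
time_s: 15.5
eef_pos: [665.1, 120.3, 247.0]
tcp_rot: [[-0.23, 0.973, -0.004], [0.973, 0.23, 0.0], [0.001, -0.004, -1.0]]
contact_force: [-0.1, 0.6, 1.0]
opening: 1.0
finger_force: 0.0
time_s: 15.75
eef_pos: [663.6, 121.5, 249.4]
tcp_rot: [[-0.225, 0.974, -0.001], [0.974, 0.225, -0.0], [0.0, -0.001, -1.0]]
contact_force: [0.9, -0.2, 0.4]
opening: 0.998
finger_force: 0.0
wax_pot wrist [([670, 120, 62], 0.84, [325, 178]), ([634, -96, 63], 0.5, [266, 317])]
```

View pics/w6.png

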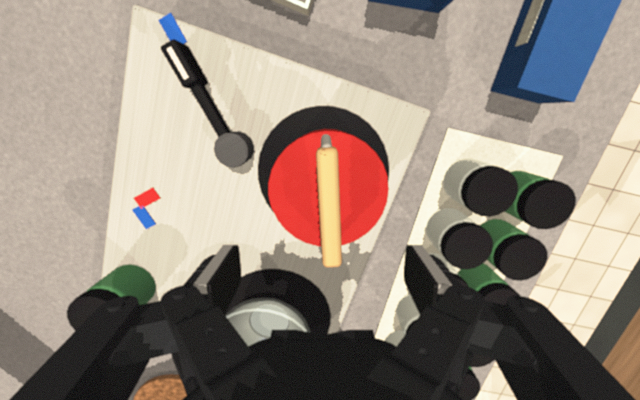

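The bar runs from (327,150) to (333,266), almost in line with the tool.

Run:
```python
from h import *
a=back('wrist',(327,150),195);b=back('wrist',(333,266),195);print(a.round(1),b.round(1),'len',np.linalg.norm(a-b),'psi',np.arctan2(*(a-b)[[1,0]])-np.pi/2)
print(tri([('wrist',(327,150)),('top',(275,166))]).round(),tri([('wrist',(333,266)),('top',(315,157))]).round())
s=observe();R=np.array(s['tcp_rot']);print(R.T@((a+b)/2-s['eef_pos']))
```

```text
[657.6 169.2 195. ] [683.6  80.7 195. ] len 92.29171006567798 psi 0.2857304950889563
[658. 168. 188.] [685.  73. 181.]
[ 1.89157118  7.41567201 55.16218473]
```

```bash
python3 -m jog '[{"grip":1,"xyz":[0.003,0.014,0],"yaw":-0.037},{"grip":1,"xyz":[0,0,0.04],"yaw":0},{"grip":1,"xyz":[0,0,0.05],"yaw":0},{"grip":1,"xyz":[0,0,0.04],"yaw":0},{"grip":1,"xyz":[0,0,0.03],"yaw":0},{"grip":0.3,"xyz":[0,0,0],"yaw":0},{"grip":0,"xyz":[0,0,0],"yaw":0},{"grip":-0.3,"xyz":[0,0,0],"yaw":0}]' 100
python3 -m jog '[{"grip":-0.5,"xyz":[0,0,0],"yaw":0},{"grip":-1,"xyz":[0,0,0],"yaw":0},{"grip":-1,"xyz":[0,0,0],"yaw":0},{"grip":-1,"xyz":[0,0,0],"yaw":0},{"grip":-1,"xyz":[0,0,0],"yaw":0}]' 100
```

```text
time_s: 16.52
eef_pos: [671.0, 124.7, 171.7]
tcp_rot: [[-0.281, 0.96, 0.002], [0.96, 0.281, 0.0], [-0.0, 0.002, -1.0]]
contact_force: [-0.1, 0.4, 0.6]
opening: 0.6
finger_force: 0.0
time_s: 16.93
eef_pos: [670.2, 124.3, 171.5]
tcp_rot: [[-0.281, 0.96, 0.0], [0.96, 0.281, -0.001], [-0.001, -0.0, -1.0]]
contact_force: [-4.6, -1.8, 6.0]
opening: 0.163
finger_force: 98.3
```

```bash
python3 -m jog '[{"grip":-1,"xyz":[0,0,-0.01],"yaw":0},{"grip":-1,"xyz":[0,0,-0.02],"yaw":0},{"grip":-1,"xyz":[0,0,-0.03],"yaw":0},{"grip":-1,"xyz":[0,0,-0.04],"yaw":0},{"grip":-1,"xyz":[0,0,-0.04],"yaw":0},{"grip":-1,"xyz":[0,0,-0.04],"yaw":0},{"grip":-1,"xyz":[0,0,-0.03],"yaw":0},{"grip":-1,"xyz":[0,0,-0.01],"yaw":0}]' 100
python3 -m jog '[{"grip":-1,"xyz":[0,0,0],"yaw":0},{"grip":-1,"xyz":[0,0,0],"yaw":0}]'
python3 - <<'E'
from h import *
im=get_image('scene');cv2.imwrite('pics/c2.png',cv2.resize(im[60:260,180:440,::-1],(780,600)))
find(['wax_pot','trivet','bowl'],('scene',))
E
```

```text
time_s: 17.6
eef_pos: [671.2, 124.8, 283.2]
tcp_rot: [[-0.281, 0.96, 0.003], [0.96, 0.281, 0.001], [0.0, 0.003, -1.0]]
contact_force: [0.7, 0.6, -7.0]
opening: 0.162
finger_force: 98.0
time_s: 17.77
eef_pos: [670.2, 124.1, 279.4]
tcp_rot: [[-0.281, 0.96, -0.001], [0.96, 0.281, -0.0], [-0.0, -0.001, -1.0]]
contact_force: [0.1, 0.5, -8.1]
opening: 0.161
finger_force: 98.0
wax_pot scene [([667, 122, 171], 0.94, [347, 193]), ([684, 509, -3], 0.69, [455, 218]), ([719, -366, -2], 0.46, [192, 273])]
trivet scene [([498, -387, 1], 0.58, [187, 223])]
bowl scene [([636, -95, 61], 0.96, [277, 224])]
```

View pics/c2.png

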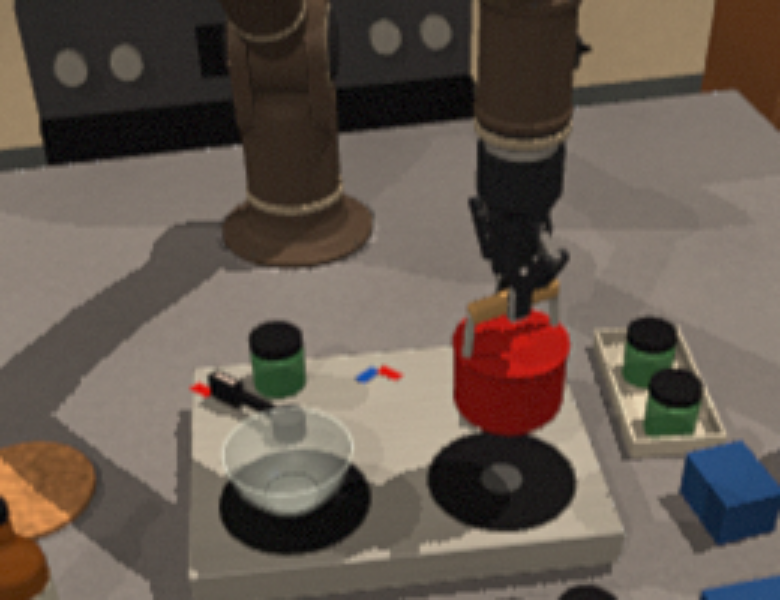

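The pot hangs level and clear, the bowl stands undisturbed, and two jars are in the tray. I'll carry the pot to the trivet.

```bash
python3 -m jog '[{"grip":-1,"xyz":[-0.0164,-0.0114,0],"yaw":0},{"grip":-1,"xyz":[-0.0328,-0.0229,0],"yaw":0},{"grip":-1,"xyz":[-0.0492,-0.0343,0],"yaw":0},{"grip":-1,"xyz":[-0.0492,-0.0343,0],"yaw":0},{"grip":-1,"xyz":[-0.0492,-0.0343,0],"yaw":0},{"grip":-1,"xyz":[-0.0492,-0.0343,0],"yaw":0},{"grip":-1,"xyz":[-0.0492,-0.0343,0],"yaw":0},{"grip":-1,"xyz":[-0.0492,-0.0343,0],"yaw":0}]'
python3 -m jog '[{"grip":-1,"xyz":[-0.0492,-0.0343,0],"yaw":0},{"grip":-1,"xyz":[-0.0492,-0.0343,0],"yaw":0},{"grip":-1,"xyz":[-0.0492,-0.0343,0],"yaw":0},{"grip":-1,"xyz":[-0.0492,-0.0343,0],"yaw":0},{"grip":-1,"xyz":[-0.0492,-0.0343,0],"yaw":0},{"grip":-1,"xyz":[-0.0492,-0.0343,0],"yaw":0},{"grip":-1,"xyz":[-0.0492,-0.0343,0],"yaw":0},{"grip":-1,"xyz":[-0.0492,-0.0343,0],"yaw":0}]'
python3 -m jog '[{"grip":-1,"xyz":[-0.0492,-0.0343,0],"yaw":0},{"grip":-1,"xyz":[-0.0492,-0.0343,0],"yaw":0},{"grip":-1,"xyz":[-0.0328,-0.0229,0],"yaw":0},{"grip":-1,"xyz":[-0.0131,-0.0091,0],"yaw":0},{"grip":-1,"xyz":[0,0,0],"yaw":0},{"grip":-1,"xyz":[0,0,0],"yaw":0},{"grip":-1,"xyz":[0,0,0],"yaw":0},{"grip":-1,"xyz":[0,0,0],"yaw":0}]'
python3 - <<'E'
from h import *
get_image('scene');get_image('top');get_image('wrist')
find(['wax_pot','trivet'],('scene','top','wrist'))
E
```

```text
time_s: 18.63
eef_pos: [602.6, -76.8, 280.0]
tcp_rot: [[-0.281, 0.96, -0.001], [0.96, 0.281, -0.001], [-0.0, -0.001, -1.0]]
contact_force: [0.2, 0.4, -6.9]
opening: 0.162
finger_force: 98.0
time_s: 19.3
eef_pos: [525.9, -304.0, 280.1]
tcp_rot: [[-0.281, 0.96, -0.0], [0.96, 0.281, -0.0], [-0.0, -0.001, -1.0]]
contact_force: [0.5, -0.0, -7.3]
opening: 0.163
finger_force: 98.0
time_s: 19.97
eef_pos: [500.3, -383.5, 280.6]
tcp_rot: [[-0.284, 0.959, 0.001], [0.959, 0.284, 0.001], [0.0, 0.001, -1.0]]
contact_force: [0.0, 0.0, -7.2]
opening: 0.163
finger_force: 98.1
wax_pot scene [([682, 510, -4], 0.76, [455, 218]), ([500, -384, 168], 0.67, [176, 185])]
wax_pot top [([682, 510, 2], 0.75, [157, 173]), ([499, -384, 170], 0.59, [505, 236])]
wax_pot wrist [([499, -388, 169], 0.97, [319, 195])]
trivet scene []
trivet top [([494, -386, -4], 0.75, [480, 246])]
trivet wrist []
```

```bash
python3 -m jog '[{"grip":-1,"xyz":[-0.005,-0.003,0.02],"yaw":0},{"grip":-1,"xyz":[0,0,0.04],"yaw":0},{"grip":-1,"xyz":[0,0,0.06],"yaw":0},{"grip":-1,"xyz":[0,0,0.06],"yaw":0},{"grip":-1,"xyz":[0,0,0.06],"yaw":0},{"grip":-1,"xyz":[0,0,0.04],"yaw":0},{"grip":-1,"xyz":[0,0,0.01],"yaw":0},{"grip":-1,"xyz":[0,0,0],"yaw":0}]'
python3 -m jog '[{"grip":-1,"xyz":[0,0,0.008],"yaw":0},{"grip":-1,"xyz":[0,0,0.006],"yaw":0},{"grip":-1,"xyz":[0,0,0.006],"yaw":0},{"grip":-1,"xyz":[0,0,0.004],"yaw":0},{"grip":-1,"xyz":[0,0,0],"yaw":0},{"grip":-1,"xyz":[0,0,0],"yaw":0}]'
```

```text
time_s: 21.08
eef_pos: [497.5, -388.0, 133.1]
tcp_rot: [[-0.281, 0.96, -0.003], [0.96, 0.281, 0.002], [0.003, -0.002, -1.0]]
contact_force: [-0.4, -0.2, -5.8]
opening: 0.165
finger_force: 98.5
time_s: 21.58
eef_pos: [498.8, -388.4, 123.6]
tcp_rot: [[-0.281, 0.96, 0.0], [0.96, 0.281, -0.0], [-0.0, 0.0, -1.0]]
contact_force: [-0.3, 0.5, -7.3]
opening: 0.164
finger_force: 98.5
```

Still carrying the full weight, so I'll lower a little more.

```bash
python3 -m jog '[{"grip":-1,"xyz":[0,0,0.003],"yaw":0},{"grip":-1,"xyz":[0,0,0.003],"yaw":0},{"grip":-1,"xyz":[0,0,0],"yaw":0},{"grip":-1,"xyz":[0,0,0],"yaw":0}]'
```

```text
time_s: 21.92
eef_pos: [498.9, -388.8, 121.4]
tcp_rot: [[-0.281, 0.96, 0.001], [0.96, 0.281, -0.001], [-0.001, 0.0, -1.0]]
contact_force: [-3.1, 1.2, 4.4]
opening: 0.161
finger_force: 100.0
```

```bash
python3 -m jog '[{"grip":-0.4,"xyz":[0,0,0],"yaw":0},{"grip":-0.1,"xyz":[0,0,0],"yaw":0},{"grip":0.2,"xyz":[0,0,0],"yaw":0},{"grip":0.4,"xyz":[0,0,0],"yaw":0},{"grip":0.4,"xyz":[0,0,0],"yaw":0},{"grip":0.4,"xyz":[0,0,0],"yaw":0}]'
python3 -m jog '[{"grip":0.4,"xyz":[0,0,-0.02],"yaw":0},{"grip":0.4,"xyz":[0,0,-0.04],"yaw":0},{"grip":0.4,"xyz":[0,0,-0.07],"yaw":0},{"grip":0.4,"xyz":[0,0,-0.07],"yaw":0},{"grip":0.4,"xyz":[0,0,-0.07],"yaw":0},{"grip":0.4,"xyz":[0,0,-0.06],"yaw":0},{"grip":0.4,"xyz":[0,0,0],"yaw":0},{"grip":0.4,"xyz":[0,0,0],"yaw":0}]'
python3 - <<'E'
from h import *
snap('scene','s2.png');get_image('top');get_image('wrist')
find(['wax_pot'],('scene','top','wrist'));find(['trivet','jar_left','tray','lever_left_grip','lever_right_grip','bowl','jar_right'],('scene','top'))
E
```

```text
time_s: 22.42
eef_pos: [498.9, -388.3, 120.3]
tcp_rot: [[-0.281, 0.96, 0.0], [0.96, 0.281, -0.0], [-0.0, 0.0, -1.0]]
contact_force: [-0.3, 0.0, -0.3]
opening: 0.699
finger_force: 0.0
time_s: 23.08
eef_pos: [499.7, -388.5, 288.2]
tcp_rot: [[-0.281, 0.96, 0.004], [0.96, 0.281, -0.003], [-0.004, 0.003, -1.0]]
contact_force: [0.8, -0.1, -0.1]
opening: 0.701
finger_force: 0.0
wax_pot scene [([684, 510, -1], 0.9, [455, 218]), ([500, -388, 11], 0.77, [186, 222])]
wax_pot top [([498, -386, 8], 0.89, [481, 244]), ([681, 514, 1], 0.59, [155, 173]), ([720, -370, 0], 0.57, [471, 166])]
wax_pot wrist [([498, -394, 8], 0.73, [320, 167])]
trivet scene [([501, -386, 1], 0.97, [187, 224])]
trivet top []
jar_left scene [([464, 374, 4], 0.79, [394, 184]), ([505, 373, -4], 0.3, [398, 192])]
jar_left top [([464, 376, 1], 0.81, [200, 252])]
tray scene [([505, 370, -2], 0.89, [397, 192])]
tray top [([500, 374, -4], 0.65, [202, 239])]
lever_left_grip scene [([502, 205, 84], 0.54, [356, 180])]
lever_left_grip top [([502, 207, 81], 0.82, [260, 235])]
lever_right_grip scene [([463, -147, 79], 0.6, [254, 189]), ([446, -83, 59], 0.42, [273, 188])]
lever_right_grip top [([466, -149, 78], 0.91, [400, 252]), ([638, -97, 58], 0.53, [377, 188]), ([724, -369, 0], 0.51, [470, 165])]
bowl scene [([638, -90, 60], 0.91, [279, 225]), ([541, -90, 56], 0.71, [274, 206])]
bowl top []
jar_right scene []
jar_right top [([445, -82, 61], 0.68, [373, 260])]
```

View pics/s2.png

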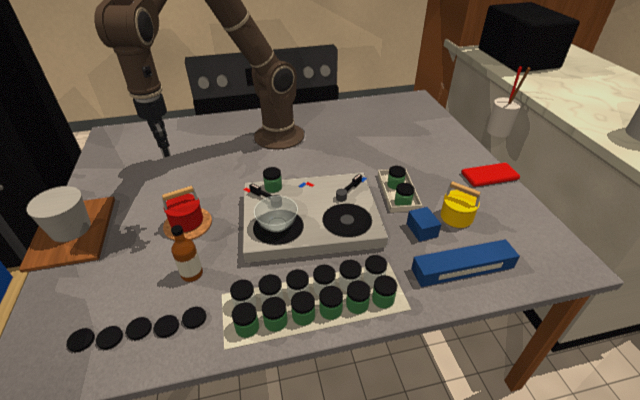

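The red pot stands on the trivet at (184,213), and the jar stands in the tray at (397,178). The left lever is at off at (355,180), the right one is still on at (258,190), and everything else is where it was. The gripper is clear, so I'm handing in.

```bash
python3 -c "
from plant import *
print(hand_in())"
```

```text
the job is handed in; nothing more can be done
None
```

I've handed in the job: the last images show the green jar upright in the tray, the pot's lever fully off with the bowl's ring still on, and the pot level in the middle of the trivet; no verdict came back.

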